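# Hang the ferrule carrier on the drying stand and raise its telescopic mast

### The job

Hook the ferrule carrier over the outer part of the stand's rail, well outside the blue collar, then slide it in along the rail until it is right up against the collar, without shoving the collar along, and let go of it. Then squeeze the red button in the stand's handle and pull the telescopic mast straight up, past its first stop to the second, which is its full height. Finish holding it up there with the button still squeezed, ready to be let down again once I have slid the open tin in under the ferrules; leave the other things on the table where they are.

Things in the scene. Friction and masses are not known exactly. Their poses are not given: they have to be found in the camera images.
- stand: grey telescopic drying stand, fixed to the table; origin on the table under the mast's axis. Dark base plate 125 x 115 mm, square outer tube 32 mm wide up to 151 mm, with three pin holes in its front. Its x axis points from the button's side through the handle to the back, its y axis along the rail from the mast to the rail's free end, z up
- rail: round steel rail, 10 mm thick, level, carried by the mast and rising with it. Origin on the rail's axis at the mast (163 mm above the table with the mast down); it runs along its y axis to a black end ball (17 mm thick, centre at y = 214 mm). Axes parallel to the stand's
- rail_end (a point): point on top of the rail, 9 mm inside the centre of the end ball; axes as the stand's
- collar_face (a point): the blue stop collar on the rail (22 mm thick, 10 mm long, held by a thumb screw; it takes about 12 N to push it along). This point is on its outer face (the side of the rail's free end), at the height of the rail's top; y points to the rail's free end. How far out the collar sits differs from time to time: the point lies 80 to 125 mm from the mast's axis
- carrier: ferrule carrier standing upright on the table, 188 mm high, about 0.2 kg: a plate 44 x 66 x 6 mm with four black ferrules, a flat steel strap 14 mm wide (along y) that rises at its -x side and bends over to a hook, and a green grip on top. Origin under the plate's centre; z up, y along the plate's long side
- carrier_grip (a point): centre of the carrier's green grip, an upright block 16 mm (carrier's x) by 20 mm (carrier's y) and 44 mm high; 166 mm above the carrier's underside, 22 mm above the hook's top; axes as the carrier's
- carrier_hook (a point): underside of the hook's crown, in the middle: where the rail's top bears when the carrier hangs (its plate is then 30 mm above the table with the mast down); straight below carrier_grip by 28 mm. The hook's mouth is open downward and 22 mm wide along the carrier's x, its short leg (+x side) reaches 20 mm below this point, so the rail must run along the carrier's y axis. The strap is 14 mm wide along the rail, so against the collar this point is 7 mm from the collar's face
- handle_grip (a point): centre of the black handle on top of the mast, a block 28 mm (stand's x) by 32 mm (stand's y) and 50 mm high; 199 mm above the table with the mast down. The red button, 18 mm across, stands 7 mm out of its front (-x) face at this height; squeeze it between the fingers, closing along the stand's x, one finger on the button and the other on the back of the handle. Axes as the stand's
- button (a joint): travel of the red button, m: 0 out, 0.006 fully in (then it still stands 1 mm proud). Its spring takes 6 N to push fully in; the brass lock pin on the tube's front is clear of its hole beyond about 0.005
- mast (a joint): extension of the mast, m: 0 down, first stop 0.045, second stop 0.090 = end of travel. With the button out the pin locks it at each stop (about 2 mm of play); with the button held in it slides freely past the first stop. Mast, rail and carrier together weigh about 0.6 kg and sink if let go between stops
- tin: open red tin with a few brass parts in it, 87 x 118 x 44 mm, its lid standing up on one side; origin under its centre. Leave it
- glue: white glue bottle with orange nozzle, 44 mm thick, 148 mm high; origin under its centre. Leave it
- pins: clear jar of pins with teal lid, 56 mm thick, 74 mm high; origin under its centre. Leave it
- head_a: grey iron golf club head, 93 x 125 x 20 mm, lying. Leave it
- head_b: black iron golf club head, 93 x 125 x 20 mm, lying. Leave it

How it is judged:
On the way, in this order (a step that is already met when the one before it is completed fails the run):
1. the carrier's hook bears on the rail, at least 18 mm outside the collar (y of carrier_hook in the frame of collar_face above 0.025 m and contact force between carrier and rail above 0.3 N and z of carrier_hook in the frame of collar_face between -0.003 and 0.006 m and x of carrier_hook in the frame of collar_face between -0.011 and 0.011 m), for 0.1 s.
2. the carrier hangs freely from the rail, within 8 mm of the collar, let go (y of carrier_hook in the frame of collar_face below 0.015 m and contact force between carrier and rail above 0.3 N and contact force between carrier and the arm below 0.1 N and contact force between carrier and the fingers below 0.1 N and angle between carrier's own z axis and vertical below 0.25 rad and value of joint mast below 0.004 m and z of carrier_hook in the frame of collar_face between -0.003 and 0.006 m), for 0.2 s.
3. the button is squeezed in and the mast has left its lock (value of joint mast above 0.008 m and value of joint button above 0.004 m and contact force between the fingers and handle above 1 N), for 0.05 s.
At the end, for the whole second after the job is handed in: The fingers still hold the handle with the button squeezed in (more than 4.5 mm, more than 2 N of grip) and keep the mast at its second stop (within 5 mm of 90 mm); the carrier hangs at rest from the rail, upright within 0.25 rad, its strap within 9 mm of the collar, and nothing else touches it (value of joint mast above 0.085 m and value of joint button above 0.0045 m and contact force between the fingers and handle above 2 N and y of carrier_hook in the frame of collar_face between 0.002 and 0.016 m and z of carrier_hook in the frame of collar_face between -0.003 and 0.006 m and contact force between carrier and rail above 0.3 N and contact force between carrier and the arm below 0.1 N and contact force between carrier and the fingers below 0.1 N and angle between carrier's own z axis and vertical below 0.25 rad and linear speed of carrier below 0.05 m/s); the arm keeps its last pose, push and grip.
It fails at once if the collar is shoved more than 10 mm (distance of collar_face from where it was at the start of the episode above 0.01 m and value of joint mast below 0.004 m).
It fails at once if a thing that was to be left alone is moved more than 25 mm (distance of any of tin, glue, pins, head_a, head_b from where it was at the start of the episode above 0.025 m).
It also fails if it takes over 54 s, if anything falls off the work surface, if the arm or the gripper's body presses on something with over 40 N, if the wrist force passes 120 N, or if a joint passes its speed limit or range.

### The arm

A 6-joint arm with a two-finger parallel gripper is mounted at the origin on the work surface; the furniture and walls round the work are solid. World frame = base frame: x ahead of the robot, y to its left, z up, the work surface at z = 0. Lengths are in m, angles in rad, forces in N, time in s.
With the tool pointing down it reaches from about 0.4 to 0.825 m from the base axis. Payload 7 kg.
Tool frame: the origin (TCP) lies between the finger pads; the fingertips stand 25 mm ahead of it and the grasp point (between the pads) lies 6 mm ahead of it (arm.tip_extent is the z of the fingertips in the tool frame, in m); z points along the fingers, x is the direction in which the jaws open and shut, and the axes are right-handed (so a half turn about z gives the same grasp; the last joint's range is limited). The gripper opens to 88 mm and grips with 3 to 60 N. Pads are 19 mm wide; open, the fingers measure 130 mm over their backs; the gripper's body (78 mm by 193 mm) begins 47 mm behind the grasp point.
Start: joints at [1.596, 0.359, 0.012, 0, -1.224, -0.288], TCP at [0.175, 0.652, 0.252] pointing down, gripper open.
Joint ranges: [-3.07, 3.07], [-1.43, 2.12], [-1.02, 1.25], [-3.03, 1.67], [-3.05, -0], [-3.03, 3.03]. Speed limits (rad/s): [2.39, 2.39, 3.01, 3.14, 3.14, 3.14].

### API

Orientations are given as [roll, pitch, yaw] about the fixed x, y, z axes, in that order (R = Rz(yaw) Ry(pitch) Rx(roll)).
In Python, from station import monitor, grab_frame, job_done, arm gives the robot as it stands.
- The arm moves only by the shell command python3 -m jog 'ROWS' [FORCE]. ROWS is JSON, a list that holds one entry, the list of rows, each a list of 7 numbers: the shift along the world's x, y, z in m, then the turn, a rotation vector about the world's x, y, z in rad, then the opening, from 0 (shut) to 1 (fully open). In form: [[[dx, dy, dz, ax, ay, az, claw], ...]]. A call has 1 to 20 rows; each row shifts and turns the commanded pose from where the row before left it; what a row does not reach is not made up. A row lasts 1/8 s, in which the tool goes at most 62.5 mm and 10.7 degrees, less where a joint would pass 70% of its speed; a pose out of reach is approached as far as the arm can. A call is refused whole if a number of a shift passes 0.0625 or a number of a turn 0.188, either way. A call with a gripper value outside its range is refused whole. The fingers move at their own pace and stop on an object; FORCE is the grip in N (left out, the last holds). Time passes only in rows, so rows that do not move let the fingers close. It gives the time, the measured TCP pose, the force and the opening at its end, in the units of the state.
- monitor.get_state(): the state, without advancing time (a new reading comes with each control period).
- grab_frame(name): name is "scene" or "top" or "wrist"; returns a dict with "pixels" (384x512x3 uint8, red, green, blue), "K" (3x3 intrinsics, pixels), "view" (4x4, takes a point from world to camera coordinates); the wrist camera has in their place "hand_eye" (4x4, takes a point from camera to tool coordinates, whose origin is the TCP and whose axes are the tool frame's). Camera axes: x right, y down, z forward; pixel columns grow to the right and rows downward; lengths in m; the calibration is good to about 2 mm. A picture is of the moment at which its call begins: read the wrist's pose just before it. There is no depth.
- job_done(): hands the job in, once; it reports no verdict.
The state is a dict: "t": time; "q": joint angles; "qd": joint speeds; "joint_efforts": joint torques, N m; "eef_pos": TCP position; "ee_rot": TCP orientation; "force": force on the tool from outside, world axes, zero at the start; "moment": the same for the moment, N m; "width": finger opening in m.
Only numpy, scipy, OpenCV 4.12 (cv2) and the standard library are available. Lean on these libraries where they do the work, as an engineer would, in place of code of your own. Each camera call takes 0.05 s, during which the arm holds its last target.

## Working session

There is one attempt and no reset: what is moved stays moved. The work goes in short steps, Python scripts to look and compute and a shell command to move; the robot and the scene stay as the last step left them, time stands still between calls to the robot, and variables do not carry over. Pictures are saved under pics/ and viewed, and the job is handed in when it is done.

```bash
ls; mkdir -p pics; python3 - <<'E'
from station import monitor, grab_frame, arm
import cv2
print(monitor.get_state())
for n in ("scene","top","wrist"):
    f=grab_frame(n); cv2.imwrite(f"pics/{n}0.png",f["pixels"][:,:,::-1])
    print(n,f["K"],f.get("view",f.get("hand_eye")))
print(arm.tip_extent)
E
```

```text
pics
{'t': 0.0, 'q': array([ 1.59607845e+00,  3.59407319e-01,  1.10515614e-02, -3.54563034e-04,
       -1.22409974e+00, -2.88090357e-01]), 'qd': array([-9.91078963e-04, -1.09978271e-05,  4.88468482e-04,  1.55977023e-03,
        8.72722720e-04, -1.74518175e-03]), 'joint_efforts': array([-1.32245674e-03, -5.82712162e+01,  2.93047374e+01,  6.99739158e+00,
        7.02534409e-03, -1.61906514e-04]), 'eef_pos': array([0.1752718 , 0.6513784 , 0.25060547]), 'ee_rot': array([-3.14144077e+00, -1.68549737e-03, -1.83372545e+00]), 'force': array([-0.29972425, -0.42719615,  0.42364764]), 'moment': array([0.0571266 , 0.0059932 , 0.01034344]), 'width': 0.08785862633274201}
scene [[449.62710153   0.         256.98284434]
 [  0.         449.62710153 192.04941435]
 [  0.           0.           1.        ]] [[ 0.4694443  -0.88287582  0.01234246 -0.28278028]
 [-0.53367941 -0.29484969 -0.7926222   0.35574788]
 [ 0.70342614  0.36550506 -0.60958815  1.11320156]
 [ 0.          0.          0.          1.        ]]
top [[348.4352145    0.         255.65048178]
 [  0.         348.4352145  192.30460716]
 [  0.           0.           1.        ]] [[ 0.02529403 -0.99967708  0.00243769 -0.07680412]
 [-0.98246405 -0.02530895 -0.18472643  0.48738653]
 [ 0.18472847  0.00227753 -0.98278696  1.08992687]
 [ 0.          0.          0.          1.        ]]
wrist [[310.07588437   0.         260.82926064]
 [  0.         310.07588437 193.49614439]
 [  0.           0.           1.        ]] [[ 9.99999980e-01 -1.87314396e-05  1.97433297e-04  7.75597219e-04]
 [-3.21743858e-05  9.67017771e-01  2.54708911e-01 -6.76736916e-02]
 [-1.95692571e-04 -2.54708912e-01  9.67017751e-01 -1.32565260e-01]
 [ 0.00000000e+00  0.00000000e+00  0.00000000e+00  1.00000000e+00]]
0.025
```

View pics/scene0.png

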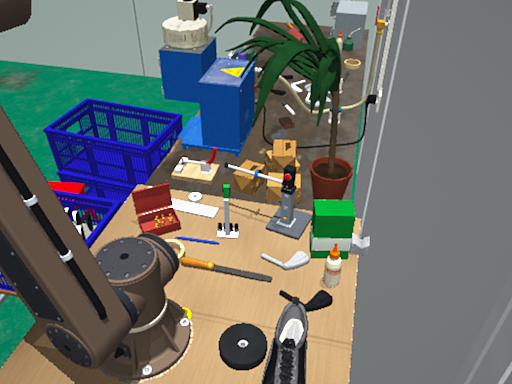

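View pics/top0.png

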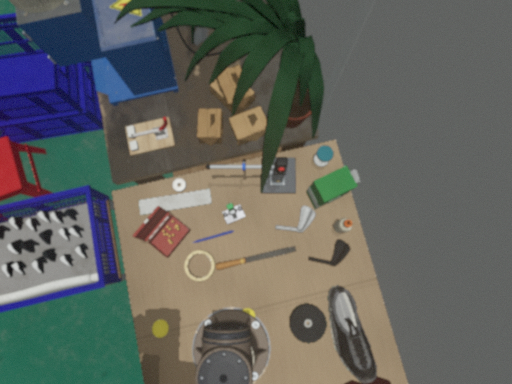

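View pics/wrist0.png

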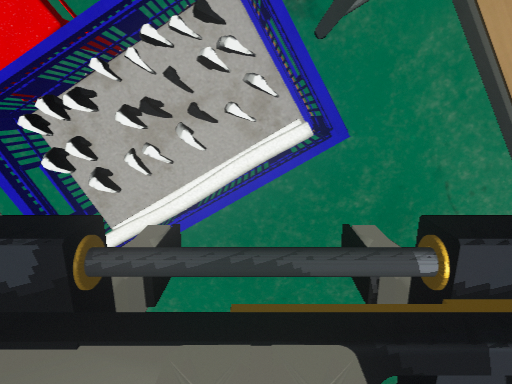

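The scene view shows the carrier's green grip at about (227,190), the stand's handle with its red button at (289,172), and the rail running left to its ball at about (227,166). I'll enlarge these areas.

```bash
python3 - <<'E'
import cv2
a=cv2.imread("pics/scene0.png")[140:250,130:330]; b=cv2.imread("pics/top0.png")[130:260,120:370]
cv2.imwrite("pics/s1.png",cv2.resize(a,None,fx=4,fy=4,interpolation=cv2.INTER_CUBIC))
cv2.imwrite("pics/t1.png",cv2.resize(b,None,fx=3.2,fy=3.2,interpolation=cv2.INTER_CUBIC))
E
```

```text
(no output)
```

View pics/s1.png

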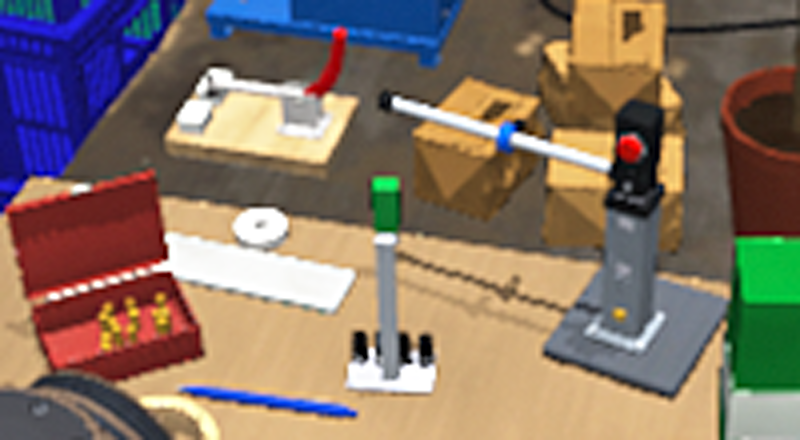

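View pics/t1.png

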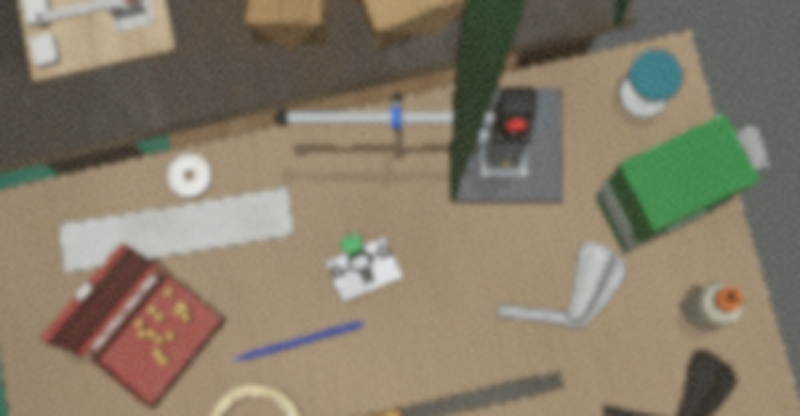

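```bash
cat > h.py <<'E'
import numpy as np, cv2
from station import monitor, grab_frame, arm
from scipy.spatial.transform import Rotation as R
def P_of(f,state=None):
    if "view" in f: V=np.array(f["view"])
    else:
        T=np.eye(4);T[:3,:3]=R.from_euler('xyz',state["ee_rot"]).as_matrix();T[:3,3]=state["eef_pos"]
        V=np.linalg.inv(T@np.array(f["hand_eye"]))
    return np.array(f["K"])@V[:3], V
def tri(obs): # list of (P,(u,v))
    A=[]
    for P,(u,v) in obs: A+= [u*P[2]-P[0], v*P[2]-P[1]]
    X=np.linalg.svd(np.array(A))[2][-1]; X=X[:3]/X[3]
    e=[]
    for P,uv in obs:
        p=P@np.append(X,1); e.append(np.round(p[:2]/p[2]-uv,1))
    return X,e
def ray(P,uv,z):
    u,v=uv; A=np.array([u*P[2]-P[0],v*P[2]-P[1]])
    xy=np.linalg.solve(A[:,:2],-(A[:,2]*z+A[:,3])); return np.append(xy,z)
def proj(P,X):
    p=P@np.append(X,1); return p[:2]/p[2]
def cam(n,name=None):
    s=monitor.get_state(); f=grab_frame(n); im=f["pixels"][:,:,::-1].copy()
    if name: cv2.imwrite("pics/"+name,im)
    return im,P_of(f,s)[0],s
def mask(im,lo,hi,roi=None):
    h=cv2.cvtColor(im,cv2.COLOR_BGR2HSV); m=cv2.inRange(h,lo,hi)
    if roi: z=np.zeros_like(m); x0,y0,x1,y1=roi; z[y0:y1,x0:x1]=m[y0:y1,x0:x1]; m=z
    n,_,st,c=cv2.connectedComponentsWithStats(m)
    i=1+np.argsort(-st[1:,4]); return [(c[j].round(1),st[j].tolist()) for j in i[:3]]
E
python3 - <<'E'
from h import *
Pf={n:P_of(grab_frame(n))[0] for n in("scene","top")}
s=lambda x,y:(130+(x+.5)/4-.5,140+(y+.5)/4-.5)
t=lambda x,y:(120+(x+.5)/3.2-.5,130+(y+.5)/3.2-.5)
for n,a,b in [("ball",(385,100),(281,117)),("collar",(507,134),(398,115)),("button",(628,149),(516,125)),("grip c",(385,203),(351,243)),("gripTop?",(386,181),(351,242)),("handle top",(640,103),(518,95)),("tinC",(120,330),(165,325)),("glue tip",None,(730,298)),
 ]:
    if a: print(n,*tri([(Pf["scene"],s(*a)),(Pf["top"],t(*b))]))
for n,a in [("base c1",(546,352)),("base c2",(672,393)),("base c3",(727,300))]: print(n,ray(Pf["scene"],s(*a),0.006))
for n,a in [("b1",(562,88)),("b2",(562,202)),("b3",(452,200)),("plate1",(341,300)),("plate2",(402,273)),("plate3",(385,237)),("plate4",(327,265))]: print(n,ray(Pf["top"],t(*a),0.006))
# same
print("plate scene",[ray(Pf["scene"],s(*a),0.003) for a in [(347,389),(433,393)]])
E
```

```text
ball [0.54096716 0.08044573 0.16421398] [array([ 0.2, -0. ]), array([-0.3,  0.2])]
collar [ 0.54504734 -0.02706041  0.16562499] [array([ 0.3, -0. ]), array([-0.4,  0.3])]
button [ 0.53040101 -0.13430959  0.19781806] [array([ 0.1, -0. ]), array([-0.2,  0.1])]
grip c [0.42544526 0.01092827 0.16451432] [array([ 0.1, -0. ]), array([-0.2,  0.1])]
gripTop? [0.42348469 0.00864    0.18665037] [array([-0.,  0.]), array([ 0., -0.])]
handle top [ 0.54960531 -0.13348103  0.22681331] [array([ 0.2, -0. ]), array([-0.3,  0.2])]
tinC [0.35480002 0.21621437 0.00797842] [array([1.3, 0.1]), array([-1.7,  1.1])]
base c1 [ 0.49574616 -0.08944274  0.006     ]
base c2 [ 0.50068232 -0.19629717  0.006     ]
base c3 [ 0.62408036 -0.19098932  0.006     ]
b1 [ 0.62311945 -0.19742999  0.006     ]
b2 [ 0.49842048 -0.19796413  0.006     ]
b3 [ 0.49757876 -0.08196526  0.006     ]
plate1 [0.38914064 0.03070749 0.006     ]
plate2 [ 0.41888477 -0.03164367  0.006     ]
plate3 [ 0.45632957 -0.01267055  0.006     ]
plate4 [0.42526551 0.04679216 0.006     ]
plate scene [array([0.38648896, 0.02779068, 0.003     ]), array([ 0.41462571, -0.03282994,  0.003     ])]
```

```bash
python3 - <<'E'
from h import *
Pf={n:P_of(grab_frame(n))[0] for n in("scene","top")}
for uv in [(264,183),(290,110),(318,125)]:
  for z in (0.2,.3,.4,.5,.6,.7):
    X=ray(Pf["top"],uv,z); print(uv,X.round(3),proj(Pf["scene"],X).round())
im=cv2.imread("pics/scene0.png")[0:200,200:400]
cv2.imwrite("pics/s2.png",cv2.resize(im,None,fx=3,fy=3,interpolation=cv2.INTER_CUBIC))
E
```

```text
(264, 183) [ 0.487 -0.088  0.2  ] [266. 179.]
(264, 183) [ 0.466 -0.085  0.3  ] [262. 153.]
(264, 183) [ 0.444 -0.083  0.4  ] [259. 124.]
(264, 183) [ 0.423 -0.081  0.5  ] [254.  91.]
(264, 183) [ 0.401 -0.079  0.6  ] [249.  53.]
(264, 183) [ 0.379 -0.077  0.7  ] [243.   8.]
(290, 110) [ 0.709 -0.159  0.2  ] [318. 150.]
(290, 110) [ 0.664 -0.15   0.3  ] [312. 128.]
(290, 110) [ 0.619 -0.14   0.4  ] [306. 102.]
(290, 110) [ 0.575 -0.131  0.5  ] [299.  73.]
(290, 110) [ 0.53  -0.121  0.6  ] [291.  39.]
(290, 110) [ 0.485 -0.111  0.7  ] [281.  -2.]
(318, 125) [ 0.664 -0.241  0.2  ] [337. 164.]
(318, 125) [ 0.624 -0.223  0.3  ] [331. 140.]
(318, 125) [ 0.584 -0.205  0.4  ] [323. 113.]
(318, 125) [ 0.544 -0.187  0.5  ] [315.  82.]
(318, 125) [ 0.504 -0.169  0.6  ] [305.  45.]
(318, 125) [ 0.464 -0.151  0.7  ] [293.   3.]
```

View pics/s2.png

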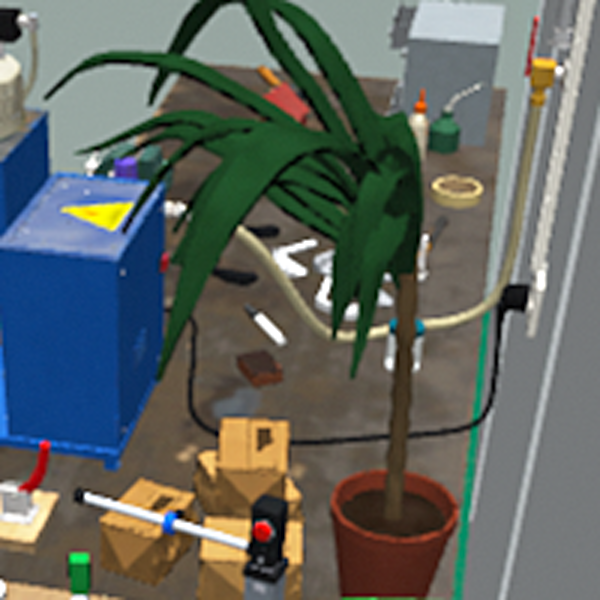

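The leaf overhead triangulates to about z = 0.4 near (0.44, -0.08), so I'll watch the joint efforts there. The measured points agree with the given heights: ball 164 mm, button 198 mm, grip 165 mm. Next I'll go above the carrier.

```bash
python3 -m jog '[[[0.021,-0.053,0.002,0,0,-0.071,1],[0.021,-0.053,0.002,0,0,-0.071,1],[0.021,-0.053,0.002,0,0,-0.071,1],[0.021,-0.053,0.002,0,0,-0.071,1],[0.021,-0.053,0.002,0,0,-0.071,1],[0.021,-0.053,0.002,0,0,-0.071,1],[0.021,-0.053,0.002,0,0,-0.071,1],[0.021,-0.053,0.002,0,0,-0.071,1],[0.021,-0.053,0.002,0,0,-0.071,1],[0.021,-0.053,0.002,0,0,-0.071,1],[0.021,-0.053,0.002,0,0,-0.071,1],[0.021,-0.053,0.002,0,0,-0.071,1],[0,0,0,0,0,0,1]]]'
python3 - <<'E'
from h import *
im,P,s=cam("wrist","w1.png"); print(s)
print(mask(im,(40,80,40),(80,255,255)))
E
```

```text
t: 1.98
eef_pos: [0.4279, 0.0123, 0.2756]
ee_rot: [-3.141, -0.0, -2.693]
force: [0.2, 0.5, -0.0]
width: 0.0876
{'t': 1.975, 'q': array([ 4.93597391e-01, -8.09618840e-02, -4.55993254e-01,  3.47212026e-04,
       -1.19598050e+00, -4.50576685e-02]), 'qd': array([ 0.08191457, -0.013462  , -0.01329174, -0.01157122,  0.00384072,
       -0.03534237]), 'joint_efforts': array([-1.84085816e+00, -2.20903856e+01,  2.93872994e+01,  7.19767570e+00,
       -7.96525273e-03,  4.86487839e-01]), 'eef_pos': array([0.42792305, 0.01230315, 0.2756329 ]), 'ee_rot': array([-3.14126019e+00, -2.00796166e-04, -2.69292581e+00]), 'force': array([ 0.23224517,  0.5439774 , -0.0012269 ]), 'moment': array([ 0.17398417,  0.06088363, -0.00380996]), 'width': 0.08758885827549942}
[(array([271.1, 199.2]), [261, 181, 22, 36, 691]), (array([126.5, 212.9]), [122, 194, 10, 40, 249])]
```

View pics/w1.png

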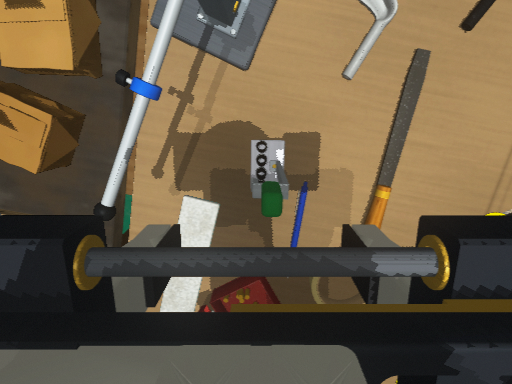

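The wrist picture shows the green grip at (271,199), the plate square with the image and its ferrules above the grip. The rail's ball is at (105,211) and the collar at (145,88). I'll take a second view with a baseline toward the rail.

```bash
python3 -m jog '[[[0.04,-0.01,0.01,0,0,0,1],[0.04,-0.01,0.01,0,0,0,1],[0,0,0,0,0,0,1]]]'
python3 - <<'E'
from h import *
im,P,s=cam("wrist","w2.png"); print(s["eef_pos"],s["ee_rot"],s["qd"].round(3))
print(mask(im,(40,80,40),(80,255,255)))
E
```

```text
t: 2.4
eef_pos: [0.5094, -0.0032, 0.2954]
ee_rot: [-3.141, -0.0, -2.685]
force: [-0.4, 0.4, -0.5]
width: 0.0877
[ 0.50935205 -0.00319285  0.29542532] [-3.14127934e+00 -1.19064379e-04 -2.68465309e+00] [ 0.022 -0.041 -0.064 -0.019 -0.002 -0.025]
[(array([167.7, 294.3]), [159, 277, 19, 35, 274]), (array([335.7, 237. ]), [330, 227, 13, 20, 218]), (array([174. , 215.9]), [170, 210, 12, 15, 92])]
```

View pics/w2.png

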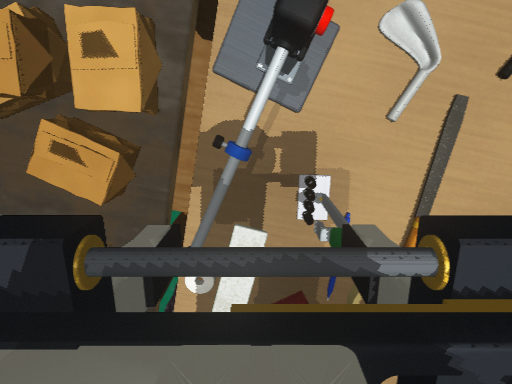

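```bash
python3 - <<'E'
import cv2
a=cv2.imread("pics/w1.png")[0:220,80:260]; b=cv2.imread("pics/w2.png")[0:250,180:345]
cv2.imwrite("pics/w1c.png",cv2.resize(a,None,fx=2.7,fy=2.7,interpolation=cv2.INTER_CUBIC))
cv2.imwrite("pics/w2c.png",cv2.resize(b,None,fx=2.4,fy=2.4,interpolation=cv2.INTER_CUBIC))
A=cv2.imread("pics/w1.png");B=cv2.imread("pics/w2.png")
for nm,im,rows,c in (("w1",A,(20,50,75,110,150,190),lambda v:145+(88-v)*0.325+0),("w2",B,(60,90,120,135,170,200,230),lambda v:237+(150-v)*0.42)):
    for v in rows:
        u=int(c(v)); print(nm,v,u-14,[int(x) for x in im[v,u-14:u+15].mean(1)])
E
```

```text
w1 20 153 [98, 98, 98, 100, 100, 100, 98, 99, 158, 190, 206, 214, 221, 229, 235, 234, 223, 207, 195, 183, 168, 150, 127, 95, 93, 101, 103, 102, 99]
w1 50 143 [91, 91, 123, 133, 130, 130, 129, 130, 163, 191, 205, 214, 222, 229, 236, 235, 222, 207, 195, 180, 164, 146, 119, 95, 121, 135, 135, 137, 136]
w1 75 135 [84, 97, 96, 97, 99, 97, 96, 96, 160, 197, 211, 217, 225, 231, 236, 186, 190, 201, 189, 173, 156, 132, 102, 110, 133, 137, 137, 140, 139]
w1 110 123 [49, 50, 48, 46, 47, 47, 46, 46, 147, 191, 207, 217, 221, 228, 232, 228, 216, 201, 190, 176, 156, 133, 99, 111, 134, 140, 138, 141, 141]
w1 150 110 [63, 61, 60, 60, 61, 61, 59, 59, 153, 198, 212, 218, 223, 226, 227, 218, 161, 117, 110, 102, 92, 82, 85, 91, 88, 90, 129, 139, 137]
w1 190 97 [60, 64, 62, 62, 63, 62, 62, 64, 164, 203, 213, 218, 223, 222, 218, 210, 200, 185, 169, 147, 119, 73, 53, 54, 57, 57, 60, 59, 59]
w2 60 260 [113, 114, 113, 111, 101, 73, 58, 59, 58, 60, 59, 99, 158, 189, 204, 216, 226, 238, 238, 230, 219, 208, 194, 173, 128, 76, 60, 57, 59]
w2 90 248 [100, 108, 99, 72, 70, 79, 85, 70, 62, 65, 137, 173, 192, 206, 218, 229, 240, 239, 229, 218, 205, 190, 163, 118, 109, 112, 110, 111, 111]
w2 120 235 [86, 87, 85, 86, 85, 126, 107, 84, 86, 83, 127, 169, 193, 209, 221, 230, 240, 237, 227, 214, 201, 182, 154, 127, 131, 138, 138, 138, 139]
w2 135 229 [84, 83, 85, 85, 83, 83, 83, 83, 84, 89, 108, 123, 131, 137, 142, 147, 144, 137, 131, 125, 116, 105, 86, 82, 83, 83, 84, 83, 82]
w2 170 214 [62, 62, 62, 62, 62, 62, 63, 63, 64, 86, 112, 124, 130, 133, 139, 141, 138, 133, 127, 118, 108, 89, 69, 62, 64, 64, 66, 63, 64]
w2 200 202 [81, 84, 82, 81, 81, 82, 81, 83, 85, 92, 98, 103, 105, 105, 108, 104, 102, 98, 93, 90, 72, 64, 65, 63, 65, 64, 64, 64, 62]
w2 230 189 [136, 135, 138, 138, 137, 138, 140, 141, 116, 96, 100, 103, 105, 106, 105, 103, 101, 98, 94, 86, 79, 82, 83, 84, 85, 84, 84, 84, 84]
```

View pics/w1c.png

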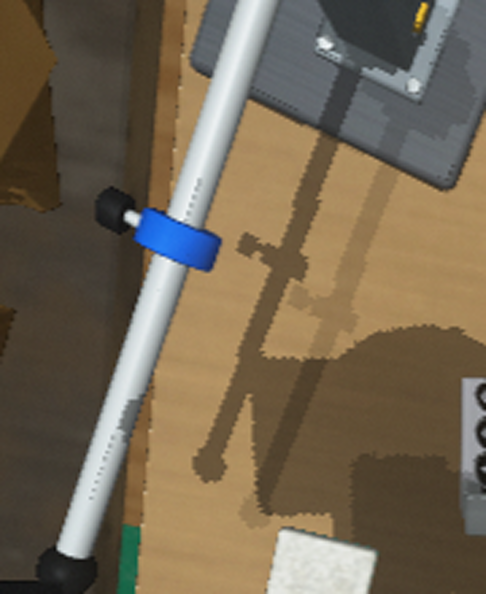

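View pics/w2c.png

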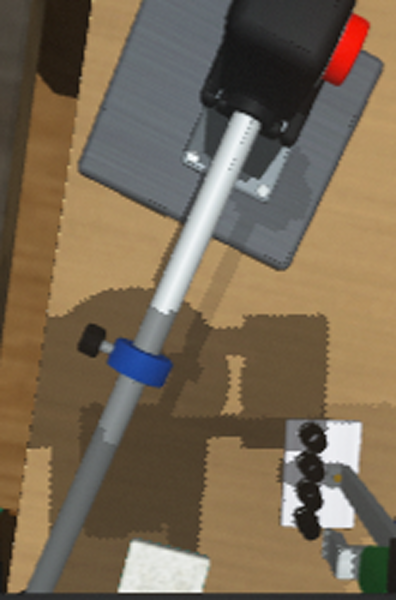

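```bash
python3 - <<'E'
from h import *
f=grab_frame("wrist")
S1=dict(eef_pos=[0.42792305,0.01230315,0.2756329],ee_rot=[-3.14126019,-2.00796166e-04,-2.69292581])
S2=dict(eef_pos=[0.50935205,-0.00319285,0.29542532],ee_rot=[-3.14127934,-1.19064379e-04,-2.68465309])
P1=P_of(f,S1)[0];P2=P_of(f,S2)[0]
A=cv2.imread("pics/w1.png");B=cv2.imread("pics/w2.png")
def line(pts):
    vx,vy,x,y=cv2.fitLine(np.float32(pts),cv2.DIST_L2,0,.01,.01).ravel(); n=np.array([-vy,vx]); return np.append(n,-n@[x,y])
l1=line([(168.1,20),(158.1,50),(137.8,110),(111.1,190)]);l2=line([(277.75,60),(264.3,90),(229.05,170),(216.2,200)])
p1=P1.T@l1;p2=P2.T@l2
d=np.cross(p1[:3],p2[:3]);d/=np.linalg.norm(d);d*=np.sign(d[1]);print("rail dir",d, "yaw",np.arctan2(-d[0],d[1]))
for y in (0.08,-0.03,-0.134):
    xz=np.linalg.solve(np.array([p1[[0,2]],p2[[0,2]]]),-np.array([p1[1]*y+p1[3],p2[1]*y+p2[3]]));print("rail at y",y,xz)
m1=mask(A,(105,120,60),(125,255,255),(100,60,200,120));m2=mask(B,(105,120,40),(125,255,255),(200,120,270,180))
print(m1,m2,tri([(P1,m1[0][0]),(P2,m2[0][0])]))
sc,Ps,_=cam("scene");tp,Pt,_=cam("top")
r1=mask(B,(0,150,80),(6,255,255),(300,0,350,60));print("red w2",r1)
rs=mask(sc,(0,150,80),(6,255,255),(275,160,300,190));rt=mask(tp,(0,120,60),(8,255,255),(265,155,295,185));print(rs,rt)
print("button w2+scene",tri([(P2,r1[0][0]),(Ps,rs[0][0])]))
gs=mask(sc,(45,120,40),(80,255,255),(215,175,240,205));g1=mask(A,(40,80,40),(80,255,255));print(gs)
print("grip",tri([(P1,g1[0][0]),(Ps,gs[0][0])]))
print("ball",ray(P1,(105,211),0.163))
E
```

```text
rail dir [-0.025916    0.99965493 -0.00428732] yaw 0.025919144687791714
rail at y 0.08 [0.53941047 0.16293331]
rail at y -0.03 [0.54226222 0.16340508]
rail at y -0.134 [0.54495841 0.16385111]
[(array([144.9,  88.4]), [129, 77, 33, 23, 440])] [(array([237.6, 151.2]), [225, 141, 27, 20, 316])] (array([ 0.54209373, -0.02751692,  0.16422735]), [array([-0.1,  0.1]), array([ 0. , -0.1])])
red w2 [(array([324.1,  20.4]), [314, 6, 20, 30, 274])]
[(array([286.9, 176.9]), [285, 174, 5, 7, 28])] [(array([281. , 168.7]), [278, 167, 7, 5, 27])]
button w2+scene (array([ 0.52694307, -0.13615308,  0.2004383 ]), [array([-0. , -0.1]), array([-0.,  0.])])
[(array([226.1, 190.3]), [223, 184, 7, 14, 90])]
grip (array([0.4200886 , 0.00726398, 0.16971546]), [array([ 0. , -0.2]), array([-0., -0.])])
ball [0.53869575 0.07787169 0.163     ]
```

```bash
python3 - <<'E'
import cv2
a=cv2.imread("pics/w1.png")[130:230,225:315]
cv2.imwrite("pics/w1g.png",cv2.resize(a,None,fx=6,fy=6,interpolation=cv2.INTER_NEAREST))
E
```

```text
(no output)
```

View pics/w1g.png

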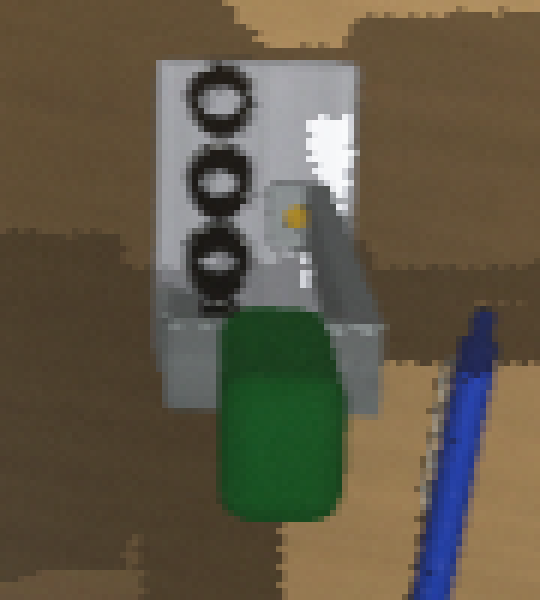

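```bash
python3 - <<'E'
from h import *
f=grab_frame("wrist")
S1=dict(eef_pos=[0.42792305,0.01230315,0.2756329],ee_rot=[-3.14126019,-2.00796166e-04,-2.69292581])
P1=P_of(f,S1)[0]
q=lambda x,y:(225+x/6-.5,130+y/6-.5)
print("grip top",ray(P1,q(281,446),0.188))
print("hook crown c",ray(P1,q(272,366),0.144))
print("plate c corners",ray(P1,q(155,60),.006),ray(P1,q(360,60),.006))
gt=ray(P1,q(281,446),0.188)
Ps=P_of(grab_frame("scene"))[0]
print("grip top in scene",proj(Ps,gt), "mid",proj(Ps,gt-[0,0,.022]))
im,P,s=cam("wrist");print(s["eef_pos"],s["ee_rot"])
E
```

```text
grip top [0.421131   0.00613719 0.188     ]
hook crown c [0.42058423 0.00689213 0.144     ]
plate c corners [ 0.45390184 -0.0132835   0.006     ] [ 0.41441766 -0.03228999  0.006     ]
grip top in scene [226.41530493 185.17763609] mid [226.63495624 191.23081349]
[ 0.50660976 -0.00356574  0.29573129] [ 3.14150036e+00  3.80437432e-04 -2.68414790e+00]
```

Grip centre is about (0.421, 0.0065), with the hook crown and plate agreeing to 1 mm, and the carrier's yaw is 0.449. The rail axis is x = 0.5422 at y = -0.03, z = 0.1635, with yaw 0.026. The collar's outer face is at y ≈ -0.0225, which is 113 mm from the mast and so within range. I'll move over the grip.

```bash
python3 -m jog '[[[-0.03,0.004,-0.015,0,0,-0.004,1],[-0.03,0.004,-0.015,0,0,-0.004,1],[-0.026,0.002,-0.02,0,0,-0.003,1],[0,0,-0.015,0,0,0,1],[0,0,-0.007,0,0,0,1],[0,0,0,0,0,0,1]]]'
python3 - <<'E'
from h import *
im,P,s=cam("wrist","w3.png"); print(s["eef_pos"],s["ee_rot"],s["qd"].round(3))
print(mask(im,(40,80,40),(80,255,255)))
print(proj(P,[.421,.0065,.188]))
E
```

```text
t: 3.5
eef_pos: [0.4218, 0.0058, 0.2234]
ee_rot: [-3.141, -0.001, -2.697]
force: [-0.1, 0.2, -0.3]
width: 0.0877
[0.42175062 0.00582952 0.22341286] [-3.14139957e+00 -6.30193802e-04 -2.69655871e+00] [-0.005 -0.003  0.019  0.003 -0.013 -0.002]
[(array([260.3, 225.3]), [247, 202, 28, 46, 1140]), (array([105.8, 215.5]), [104, 198, 5, 38, 103])]
[259.80324431 235.42762857]
```

View pics/w3.png

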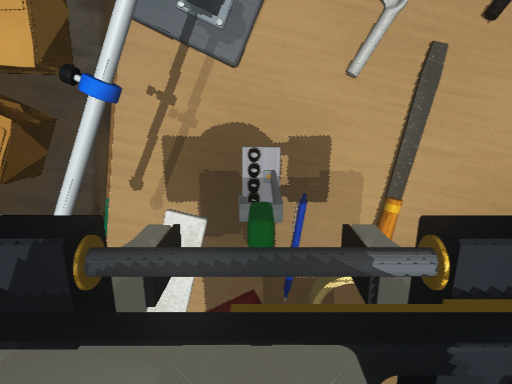

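The grip is centred between the fingers at column 261. I'll go down and close.

```bash
python3 -m jog '[[[0,0.0008,-0.016,0,0,0,1],[0,0,-0.016,0,0,0,1],[0,0,-0.015,0,0,0,1],[0,0,0,0,0,0,0.6],[0,0,0,0,0,0,0.3],[0,0,0,0,0,0,0.1],[0,0,0,0,0,0,0.1],[0,0,0,0,0,0,0.1]]]' 20
python3 - <<'E'
from h import *
im,P,s=cam("wrist","w4.png"); print(s["eef_pos"],s["ee_rot"],s["width"],s["force"])
E
```

```text
t: 4.55
eef_pos: [0.4214, 0.0066, 0.1768]
ee_rot: [-3.142, 0.0, -2.697]
force: [0.5, -0.0, 0.0]
width: 0.0435
[0.42144807 0.00663838 0.17679421] [-3.14158607e+00  4.33124511e-04 -2.69659767e+00] 0.04347835252987634 [ 0.50423716 -0.02190787  0.00141188]
```

View pics/w4.png

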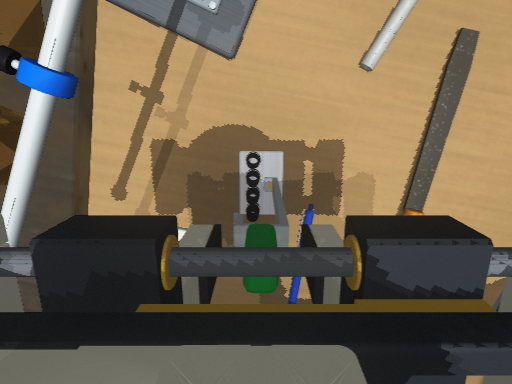

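```bash
python3 -m jog '[[[0,0,0,0,0,0,0],[0,0,0,0,0,0,0],[0,0,0,0,0,0,0],[0,0,0,0,0,0,0],[0,0,0,0,0,0,0]]]' 20
python3 - <<'E'
from h import *
im,P,s=cam("wrist","w5.png"); print(s["eef_pos"],s["ee_rot"],s["width"],s["force"])
E
```

```text
t: 5.22
eef_pos: [0.4213, 0.0066, 0.1765]
ee_rot: [3.142, -0.0, -2.697]
force: [0.0, 0.4, -0.0]
width: 0.0159
[0.42129908 0.00658458 0.17654655] [ 3.14155075e+00 -1.40692863e-04 -2.69662523e+00] 0.015862407291688113 [ 0.02637127  0.40291998 -0.0232271 ]
```

View pics/w5.png

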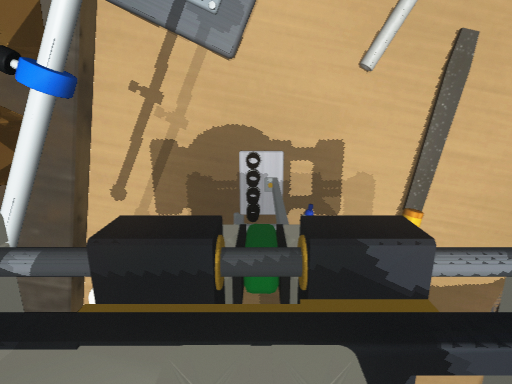

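The grip is held at 15.9 mm. I'll lift, turn to the rail's yaw and carry it over the outer rail.

```bash
python3 -m jog '[[[0,0,0.01,0,0,0,0],[0,0,0.02,0,0,0,0],[0,0,0.02,0,0,0,0],[0,0,0.015,0,0,0,0],[0.015,0.004,0,0,0,-0.052,0],[0.015,0.004,0,0,0,-0.052,0],[0.015,0.004,0,0,0,-0.053,0],[0.015,0.004,0,0,0,-0.052,0],[0.015,0.004,0,0,0,-0.052,0],[0.015,0.004,0,0,0,-0.053,0],[0.015,0.004,0,0,0,-0.052,0],[0.014,0.002,0,0,0,-0.053,0],[0,0,0,0,0,0,0],[0,0,0,0,0,0,0]]]' 20
python3 - <<'E'
from h import *
im,P,s=cam("wrist","w6.png"); print(s["eef_pos"],s["ee_rot"],s["width"],s["force"],s["joint_efforts"].round(1))
im,P,s=cam("scene","s6.png"); a=im[130:230,190:320]; cv2.imwrite("pics/s6c.png",cv2.resize(a,None,fx=5,fy=5,interpolation=cv2.INTER_CUBIC))
E
```

```text
t: 7.02
eef_pos: [0.5399, 0.0364, 0.2416]
ee_rot: [-3.142, -0.001, -3.115]
force: [-0.6, 0.1, -2.6]
width: 0.0159
[0.53988651 0.03642546 0.24157631] [-3.14151002e+00 -5.81986212e-04 -3.11488879e+00] 0.015904973199901255 [-0.61076655  0.06908446 -2.59437761] [ -0.  -40.6  29.2   7.1   0.   -0. ]
```

View pics/w6.png

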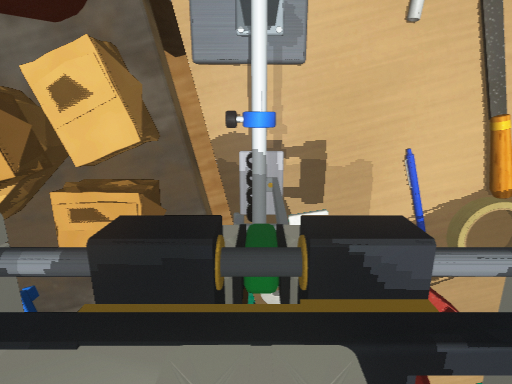

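View pics/s6c.png

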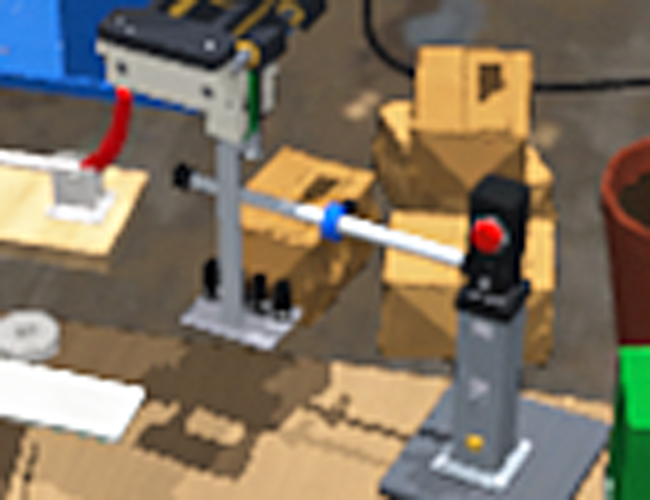

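The rail runs vertically at column 259, under the grip at 261, and the strap is on the near (-x) side, so the hook is aligned over the outer rail. I'll lower it.

```bash
python3 -m jog '[[[0.0005,0,-0.010,0,0,0,0],[0,0,-0.010,0,0,0,0],[0,0,-0.008,0,0,0,0],[0,0,-0.003,0,0,0,0],[0,0,-0.0015,0,0,0,0],[0,0,0,0,0,0,0]]]' 20
python3 -c "
from h import *
s=monitor.get_state();print(s['force'],s['eef_pos'],s['moment'])"
```

```text
t: 7.88
eef_pos: [0.541, 0.0366, 0.2091]
ee_rot: [3.142, 0.0, -3.116]
force: [0.3, 0.9, -1.4]
width: 0.0162
[ 0.3343644   0.93384128 -1.35316135] [0.54098971 0.03662724 0.20913331] [ 0.05417257 -0.02952875  0.02404221]
```

```bash
python3 -m jog '[[[0,0,-0.0015,0,0,0,0],[0,0,0,0,0,0,0]]]' 20; python3 -m jog '[[[0,0,-0.001,0,0,0,0],[0,0,0,0,0,0,0]]]' 20;python3 -m jog '[[[0,0,-0.001,0,0,0,0],[0,0,0,0,0,0,0]]]' 20
```

```text
t: 8.12
eef_pos: [0.5409, 0.0366, 0.2076]
ee_rot: [3.142, 0.0, -3.116]
force: [-1.2, 0.5, -1.6]
width: 0.0162
t: 8.38
eef_pos: [0.5409, 0.0366, 0.2066]
ee_rot: [3.142, 0.0, -3.116]
force: [0.2, -0.3, -1.7]
width: 0.0159
t: 8.62
eef_pos: [0.541, 0.0366, 0.2063]
ee_rot: [-3.142, 0.001, -3.115]
force: [-2.5, 0.6, 3.5]
width: 0.0159
```

Contact: force z rose by 5 N with the hook at z = 0.168, which matches the rail's top. I'll hold briefly, ease the load and slide inward.

```bash
python3 -m jog '[[[0,0,0,0,0,0,0],[0,0,0,0,0,0,0],[0,0,0.0006,0,0,0,0],[0.0003,-0.009,0,0,0,0,0],[0.0003,-0.01,0,0,0,0,0],[0.0003,-0.01,0,0,0,0,0],[0.0002,-0.008,0,0,0,0,0],[0.0001,-0.005,0,0,0,0,0],[0,0,0,0,0,0,0]]]' 20
python3 - <<'E'
from h import *
im,P,s=cam("wrist","w7.png"); print(s["eef_pos"],s["ee_rot"],s["width"],s["force"])
m=mask(im,(105,120,40),(125,255,255),(220,60,300,220));print(m)
im,P,s=cam("scene","s7.png"); a=im[130:230,190:320]; cv2.imwrite("pics/s7c.png",cv2.resize(a,None,fx=5,fy=5,interpolation=cv2.INTER_CUBIC))
E
```

```text
t: 9.75
eef_pos: [0.5422, -0.0064, 0.2064]
ee_rot: [-3.14, 0.0, -3.116]
force: [1.6, -2.8, 3.9]
width: 0.0158
[ 0.54222053 -0.00640498  0.20635004] [-3.14042023e+00  1.40540240e-04 -3.11596890e+00] 0.015762315669534184 [ 1.6119389  -2.81960788  3.88689669]
[(array([260.8, 196.9]), [243, 185, 37, 24, 732])]
```

View pics/w7.png

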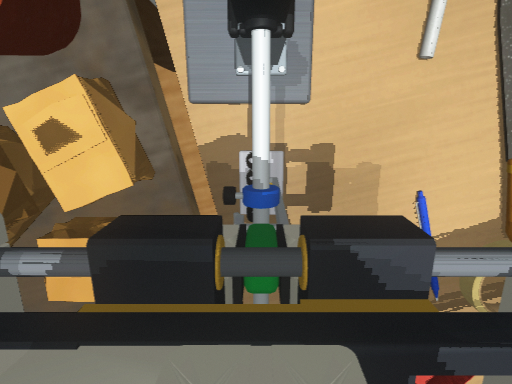

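View pics/s7c.png

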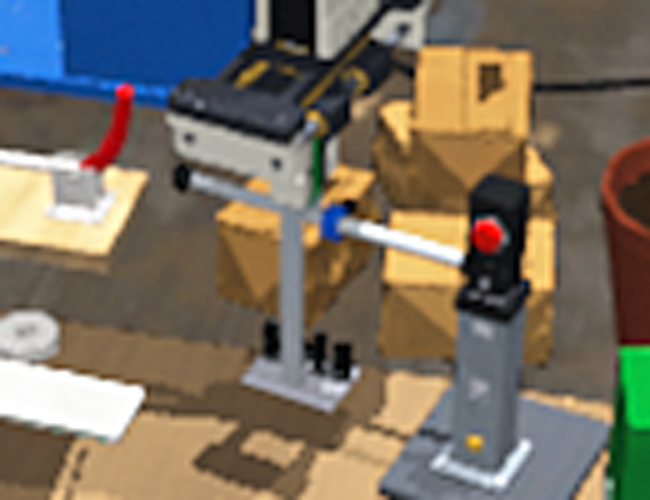

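```bash
python3 -m jog '[[[0,0,0.0005,0,0,0,0],[0.0,-0.003,0,0,0,0,0],[0,0,0,0,0,0,0]]]' 20
python3 - <<'E'
from h import *
im,P,s=cam("wrist","w8.png"); print(s["eef_pos"],s["width"],s["force"])
m=mask(im,(105,120,40),(125,255,255),(220,60,300,220));print(m)
for z in (.164,.168): print(ray(P,m[0][0],z))
E
```

```text
t: 10.22
eef_pos: [0.5419, -0.0082, 0.2064]
ee_rot: [3.141, -0.0, -3.116]
force: [-0.1, 1.9, 2.0]
width: 0.0158
[ 0.54188238 -0.00815929  0.20643728] 0.015813413575383548 [-0.12107347  1.86565198  1.98052959]
[(array([260.1, 199.6]), [242, 187, 37, 25, 731])]
[ 0.54200556 -0.02721826  0.164     ]
[ 0.54202926 -0.02835565  0.168     ]
```

The collar is unmoved (centre y ≈ -0.0275) and the gap is about 7 mm. I'll creep in by small steps and watch force y.

```bash
python3 -m jog '[[[0,-0.002,0.0003,0,0,0,0],[0,-0.001,0,0,0,0,0],[0,0,0,0,0,0,0]]]' 20;python3 -m jog '[[[0,-0.001,0,0,0,0,0],[0,-0.001,0,0,0,0,0],[0,0,0,0,0,0,0]]]' 20
python3 - <<'E'
from h import *
im,P,s=cam("wrist","w9.png"); print(s["eef_pos"],s["width"],s["force"])
m=mask(im,(105,120,40),(125,255,255),(220,60,300,220));print(m)
for z in (.164,.168): print(ray(P,m[0][0],z))
cv2.imwrite("pics/w9c.png",cv2.resize(im[140:300,180:340],None,fx=4,fy=4))
E
```

```text
t: 10.65
eef_pos: [0.5417, -0.0116, 0.2066]
ee_rot: [-3.141, -0.001, -3.116]
force: [-0.8, 0.3, -1.5]
width: 0.0158
t: 11.02
eef_pos: [0.542, -0.0135, 0.2069]
ee_rot: [-3.142, -0.0, -3.116]
force: [-0.5, 0.8, -2.1]
width: 0.0157
[ 0.54203123 -0.01348677  0.20690231] 0.01573169031235191 [-0.54421298  0.80288075 -2.127091  ]
[(array([260.2, 208.2]), [242, 196, 37, 24, 727])]
[ 0.54196729 -0.02713863  0.164     ]
[ 0.54199418 -0.02839463  0.168     ]
```

View pics/w9c.png

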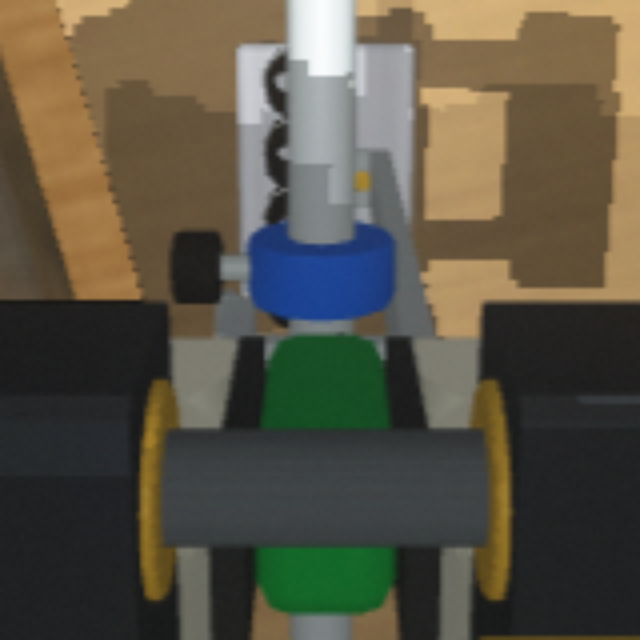

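```bash
python3 -m jog '[[[0,-0.001,0,0,0,0,0],[0,0,0,0,0,0,0]]]' 20;python3 -m jog '[[[0,-0.0007,0,0,0,0,0],[0,0,0,0,0,0,0]]]' 20;python3 -m jog '[[[0,-0.0007,0,0,0,0,0],[0,0,0,0,0,0,0]]]' 20
python3 - <<'E'
from h import *
for i in range(3): s=monitor.get_state(); print(s["force"])
im,P,s=cam("wrist","w10.png"); print(s["eef_pos"],s["width"],s["force"],s["moment"])
m=mask(im,(105,120,40),(125,255,255),(220,60,300,220));print(m)
for z in (.164,.168): print(ray(P,m[0][0],z))
E
```

```text
t: 11.32
eef_pos: [0.5421, -0.0144, 0.207]
ee_rot: [3.142, 0.0, -3.116]
force: [-1.5, 0.2, -2.0]
width: 0.016
t: 11.58
eef_pos: [0.5421, -0.0151, 0.207]
ee_rot: [3.142, -0.0, -3.116]
force: [0.1, 0.4, -1.9]
width: 0.0159
t: 11.82
eef_pos: [0.5421, -0.0158, 0.2069]
ee_rot: [-3.142, -0.0, -3.116]
force: [-0.3, 0.7, -1.5]
width: 0.0156
[-0.32752359  0.67280061 -1.52671584]
[-0.32752359  0.67280061 -1.52671584]
[-0.32752359  0.67280061 -1.52671584]
[ 0.54205669 -0.01583812  0.20694817] 0.015619276479477 [-0.32752359  0.67280061 -1.52671584] [ 0.09430374 -0.07672036 -0.01527778]
[(array([260.1, 210.5]), [242, 199, 37, 21, 633])]
[ 0.54202114 -0.02804455  0.164     ]
[ 0.54204729 -0.02933316  0.168     ]
```

```bash
python3 -m jog '[[[0,-0.0006,0,0,0,0,0],[0,0,0,0,0,0,0]]]' 20;python3 -m jog '[[[0,-0.0006,0,0,0,0,0],[0,0,0,0,0,0,0]]]' 20
python3 - <<'E'
from h import *
im,P,s=cam("wrist","w11.png"); print(s["eef_pos"],s["width"],s["force"],s["moment"])
cv2.imwrite("pics/w11c.png",cv2.resize(im[140:300,180:340],None,fx=4,fy=4))
im,P,s=cam("scene","s11.png"); a=im[150:230,210:310]; cv2.imwrite("pics/s11c.png",cv2.resize(a,None,fx=7,fy=7,interpolation=cv2.INTER_CUBIC))
E
```

```text
t: 12.12
eef_pos: [0.5421, -0.0164, 0.207]
ee_rot: [-3.142, -0.0, -3.116]
force: [0.1, 0.5, -2.0]
width: 0.0156
t: 12.38
eef_pos: [0.5421, -0.0167, 0.2069]
ee_rot: [3.141, 0.0, -3.116]
force: [-1.7, 2.2, -1.5]
width: 0.0157
[ 0.54208038 -0.01668646  0.20694165] 0.01574130256511671 [-1.68888112  2.23629315 -1.4560089 ] [ 1.07192565  0.22287906 -0.04746335]
```

View pics/w11c.png

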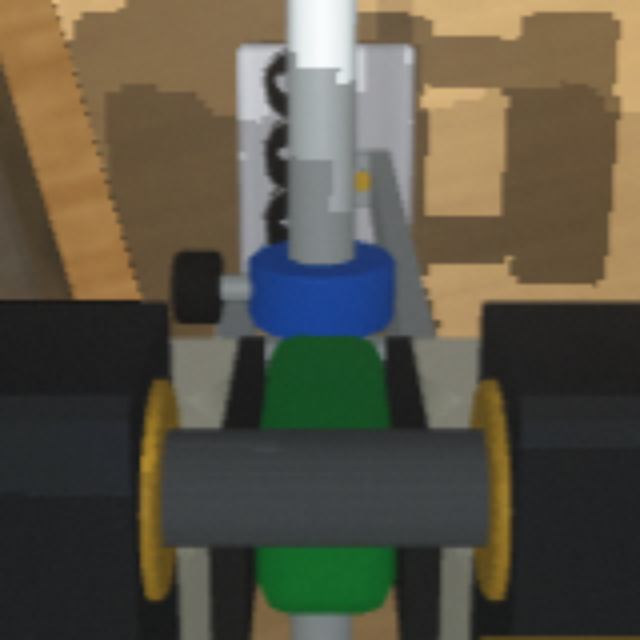

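View pics/s11c.png

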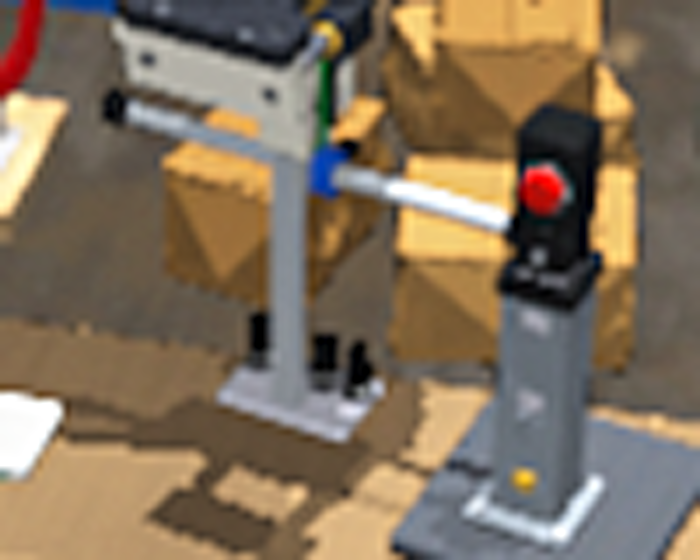

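Contact with the collar: force y is 2.2 N and the moment jumped, while the collar shows no movement. I'll lower the load onto the rail, ease the press and let go.

```bash
python3 -m jog '[[[0,0.0005,-0.0006,0,0,0,0],[0,0,-0.0003,0,0,0,0],[0,0,0,0,0,0,0]]]' 20;python3 -m jog '[[[0,0,0,0,0,0,0.25],[0,0,0,0,0,0,0.5],[0,0,0,0,0,0,0.5],[0,0,0,0,0,0,0.5],[0,0,0,0,0,0,0.5]]]' 20
python3 - <<'E'
from h import *
im,P,s=cam("wrist","w12.png"); print(s["eef_pos"],s["width"],s["force"],s["moment"])
im,P,s=cam("scene","s12.png"); a=im[150:230,210:310]; cv2.imwrite("pics/s12c.png",cv2.resize(a,None,fx=7,fy=7,interpolation=cv2.INTER_CUBIC))
E
```

```text
t: 12.85
eef_pos: [0.5422, -0.0166, 0.2064]
ee_rot: [-3.141, 0.0, -3.115]
force: [-0.7, 2.0, 2.0]
width: 0.0159
t: 13.48
eef_pos: [0.5421, -0.0165, 0.206]
ee_rot: [-3.142, -0.0, -3.116]
force: [0.5, -0.3, -0.4]
width: 0.0434
[ 0.54205697 -0.01652197  0.20603654] 0.04344499876218396 [ 0.49876818 -0.27526464 -0.44897718] [ 0.14435865 -0.05820012  0.0627735 ]
```

View pics/w12.png

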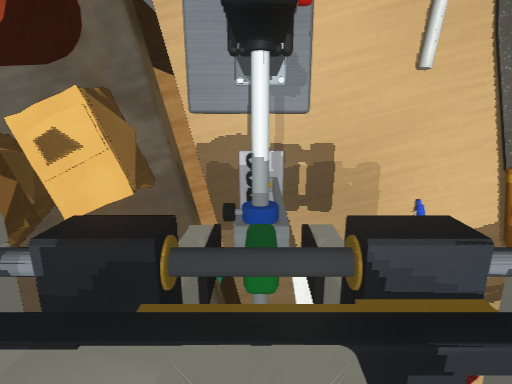

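View pics/s12c.png

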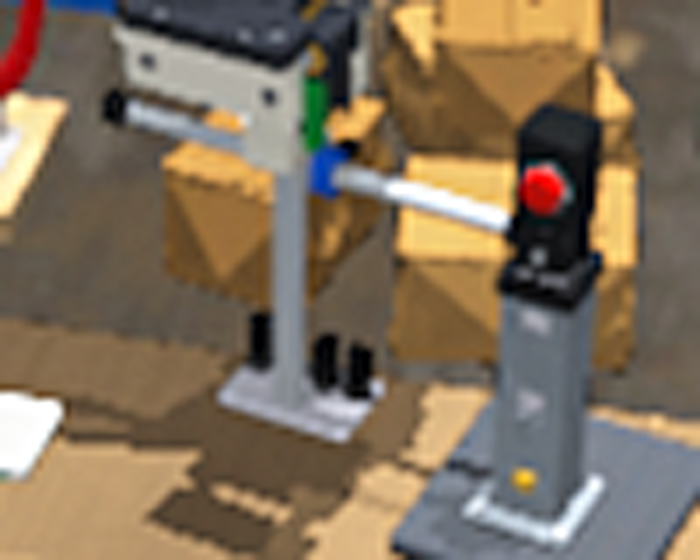

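Let go: forces are at zero and the carrier hangs upright with its strap against the collar. I'll rise and cross to above the handle in moderate steps, watching efforts near the leaf.

```bash
python3 -m jog '[[[0,0,0.008,0,0,0,0.5],[0,0,0.02,0,0,0,0.5],[0,0,0.022,0,0,0,0.5],[0,0,0.02,0,0,0,1],[0,0,0.01,0,0,0,1],[0,-0.015,0,0,0,0,1],[0,-0.015,0,0,0,0,1],[0,0,0,0,0,0,1]]]' 20
python3 - <<'E'
from h import *
s=monitor.get_state();print(s["eef_pos"],s["force"],s["joint_efforts"].round(1),s["q"].round(3))
im,P,s=cam("wrist","w13.png")
im,P,s=cam("scene","s13.png"); a=im[0:260,150:400]; cv2.imwrite("pics/s13c.png",cv2.resize(a,None,fx=2.3,fy=2.3,interpolation=cv2.INTER_CUBIC))
E
```

```text
t: 14.58
eef_pos: [0.5416, -0.0479, 0.2853]
ee_rot: [-3.141, -0.001, -3.117]
force: [-0.2, -0.6, -0.4]
width: 0.0857
[ 0.54161417 -0.04794366  0.28525636] [-0.15710248 -0.58093165 -0.35002752] [ -0.3 -39.6  29.4   7.1  -0.    0.2] [ 0.272  0.122 -0.225 -0.    -1.225 -0.248]
```

View pics/w13.png

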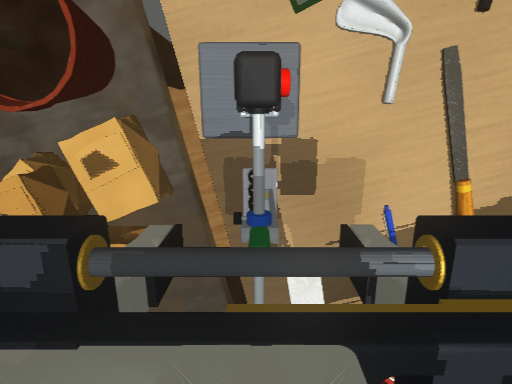

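View pics/s13c.png

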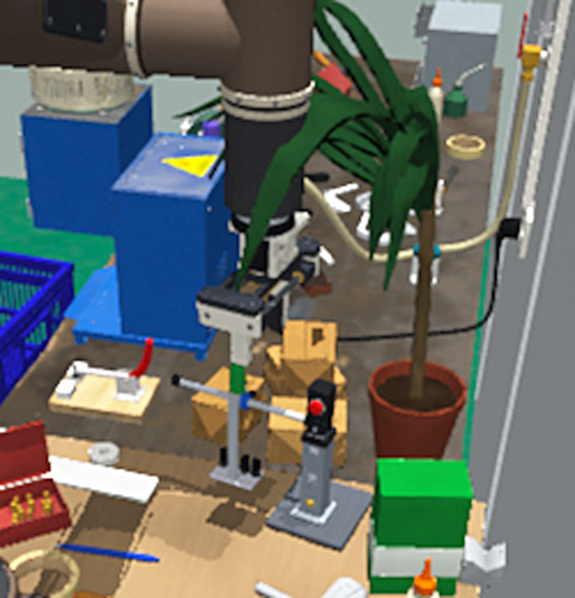

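The carrier still hangs at the collar at (258,238). The handle's top is at (257,82) and the red button at (285,81). A leaf is in front of the wrist, so I'll measure the handle and advance in small steps while watching joint-1 effort.

```bash
python3 -m jog '[[[0,-0.012,0,0,0,0,1],[0,-0.012,0,0,0,0,1],[0,0,0,0,0,0,1]]]' 20
python3 - <<'E'
from h import *
im,P,s=cam("wrist","w14.png");print(s["eef_pos"],s["ee_rot"],s["force"],s["joint_efforts"].round(1))
r=mask(im,(0,150,80),(6,255,255),(230,30,330,200));print(r)
cv2.imwrite("pics/w14c.png",cv2.resize(im[40:200,180:340],None,fx=4,fy=4))
E
```

```text
t: 15.05
eef_pos: [0.542, -0.0714, 0.286]
ee_rot: [-3.141, -0.0, -3.117]
force: [0.4, -0.0, 0.1]
width: 0.0877
[ 0.54200508 -0.07142761  0.28600896] [-3.14149231e+00 -1.44807215e-04 -3.11672965e+00] [ 0.35561525 -0.04057865  0.06720892] [ -0.3 -39.7  29.4   7.1   0.    0.2]
[(array([284. , 118.1]), [280, 105, 10, 27, 238])]
```

View pics/w14c.png

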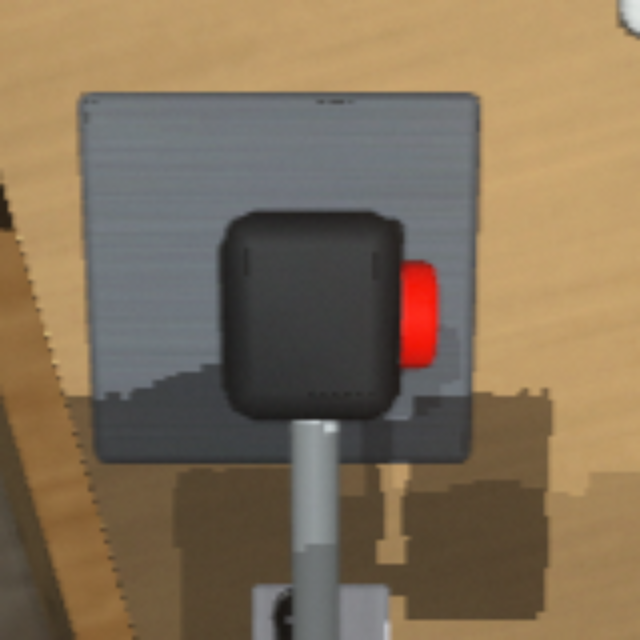

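```bash
python3 -m jog '[[[0,-0.012,0,0,0,0,1],[0,-0.012,0,0,0,0,1],[0,0,0,0,0,0,1]]]' 20
python3 - <<'E'
from h import *
f=grab_frame("wrist")
S=dict(eef_pos=[0.54200508,-0.07142761,0.28600896],ee_rot=[-3.14149231,-1.448e-4,-3.11672965])
P=P_of(f,S)[0]
print("handle top c",ray(P,(257.5,118.25),.224),"edges",ray(P,(180+222/4-.5,118),.222),ray(P,(180+402/4-.5,118),.222))
print("btn tip",ray(P,(289,118),.199), "y",ray(P,(284,118.1),.2))
S1=dict(eef_pos=[0.50935205,-0.00319285,0.29542532],ee_rot=[-3.14127934,-1.19e-4,-2.68465309])
print("btn 2 wrist views",tri([(P,(284.,118.1)),(P_of(f,S1)[0],(324.1,20.4))]))
s=monitor.get_state();print(s["eef_pos"],s["force"],s["joint_efforts"].round(1))
E
```

```text
t: 15.48
eef_pos: [0.542, -0.0954, 0.286]
ee_rot: [-3.142, -0.0, -3.117]
force: [0.5, 0.3, -0.5]
width: 0.0877
handle top c [ 0.54485019 -0.13646798  0.224     ] edges [ 0.55872859 -0.1362348   0.222     ] [ 0.53101375 -0.1369245   0.222     ]
btn tip [ 0.52341214 -0.13669926  0.199     ] y [ 0.52692323 -0.1365633   0.2       ]
btn 2 wrist views (array([ 0.52707968, -0.13655619,  0.20000613]), [array([-0.2,  0. ]), array([0.2, 0.1])])
[ 0.54204012 -0.09503359  0.28602364] [-0.03032566  0.12650521  0.04243243] [ -0.3 -40.2  29.4   7.    0.    0.1]
```

Handle centre is (0.545, -0.1365), with edges 27.7 mm apart and the button tip at x = 0.5234 and height 0.200, all as specified. No leaf contact so far, so I'll continue.

```bash
python3 -m jog '[[[0.001,-0.014,0,0,0,0,1],[0.001,-0.014,0,0,0,0,1],[0,0,0,0,0,0,1]]]' 20;  python3 -m jog '[[[0.0005,-0.0135,0,0,0,0,1],[0,0,0,0,0,0,1]]]' 20; python3 -m jog '[[[0,0,-0.02,0,0,0,1],[0,0,0,0,0,0,1]]]' 20
python3 - <<'E'
from h import *
im,P,s=cam("wrist","w15.png");print(s["eef_pos"],s["ee_rot"],s["force"],s["joint_efforts"].round(1))
print(proj(P,[.545,-.1365,.224]))
E
```

```text
t: 15.9
eef_pos: [0.5441, -0.1236, 0.2859]
ee_rot: [-3.141, -0.0, -3.117]
force: [-0.1, 0.4, -1.1]
width: 0.0872
t: 16.15
eef_pos: [0.5446, -0.1368, 0.286]
ee_rot: [-3.141, -0.0, -3.116]
force: [-0.4, -0.6, -0.4]
width: 0.0875
t: 16.4
eef_pos: [0.5437, -0.136, 0.2648]
ee_rot: [3.141, -0.003, -3.116]
force: [0.1, 0.1, 0.3]
width: 0.0877
[ 0.54369614 -0.13596774  0.26481222] [ 3.14134334e+00 -2.75354563e-03 -3.11585180e+00] [0.09459119 0.07698032 0.2767905 ] [ -0.1 -42.1  28.5   6.8   0.4   0. ]
[257.16807185 230.17617922]
```

View pics/w15.png

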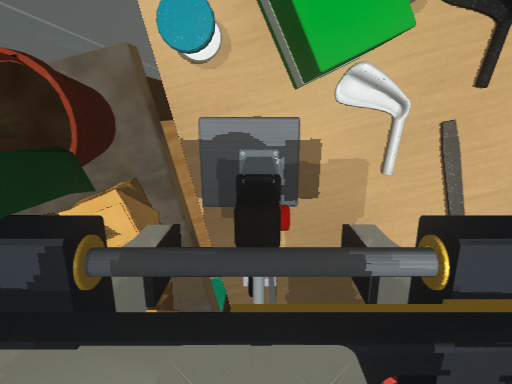

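No leaf contact. The handle and button are between the fingers at columns 235–290. I'll go down to button height.

```bash
python3 -m jog '[[[0.0005,0,-0.02,0,0,0,1],[0,0,-0.02,0,0,0,1],[0,0,-0.014,0,0,0,1],[0,0,-0.006,0,0,0,0.6],[0,0,0,0,0,0,0.6]]]' 25
python3 - <<'E'
from h import *
im,P,s=cam("wrist","w16.png");print(s["eef_pos"],s["ee_rot"],s["force"],s["joint_efforts"].round(1))
im,P,s=cam("scene","s16.png"); a=im[130:230,190:320]; cv2.imwrite("pics/s16c.png",cv2.resize(a,None,fx=5,fy=5,interpolation=cv2.INTER_CUBIC))
E
```

```text
t: 17.08
eef_pos: [0.5452, -0.1361, 0.2062]
ee_rot: [-3.141, -0.0, -3.115]
force: [-1.5, -0.4, 0.9]
width: 0.0729
[ 0.54521249 -0.13605314  0.20623439] [-3.14136362e+00 -6.61603395e-05 -3.11543778e+00] [-1.49153802 -0.42136367  0.87459551] [  0.  -43.6  26.7   6.4   0.1  -0. ]
```

View pics/s16c.png

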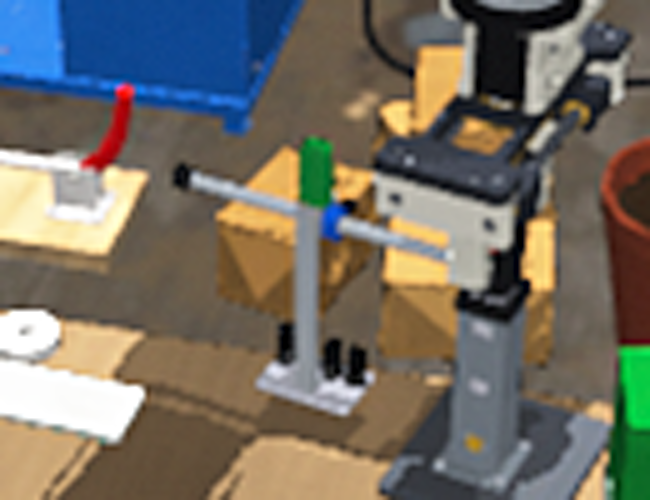

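View pics/w16.png

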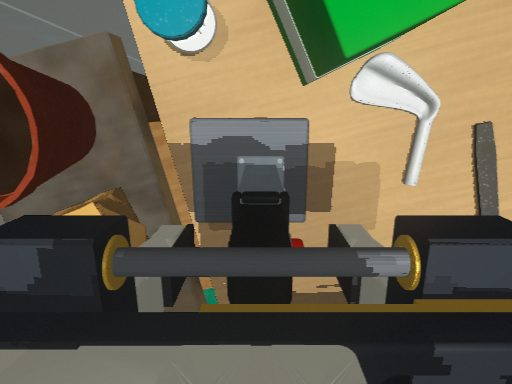

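```bash
python3 -m jog '[[[-0.0006,0,0,0,0,0,0.3],[0,0,0,0,0,0,0.3],[0,0,0,0,0,0,0.0],[0,0,0,0,0,0,0.0],[0,0,0,0,0,0,0.0],[0,0,0,0,0,0,0.0],[0,0,0,0,0,0,0.0],[0,0,0,0,0,0,0.0]]]' 30
python3 - <<'E'
from h import *
s=monitor.get_state();print(s["eef_pos"],s["ee_rot"],s["force"],s["moment"],s["width"])
E
```

```text
t: 18.18
eef_pos: [0.5453, -0.136, 0.2061]
ee_rot: [-3.141, 0.001, -3.115]
force: [5.7, -0.3, -3.3]
width: 0.0285
[ 0.54532138 -0.13603037  0.20612587] [-3.14138927e+00  1.42042953e-03 -3.11545748e+00] [ 5.66970082 -0.31957214 -3.2767987 ] [-0.34174475 -1.4035721  -0.02687387] 0.02847240556320735
```

The width of 28.5 mm means the button is fully in. I'll relieve the side load, then pull up gently at first.

```bash
python3 -m jog '[[[0.0004,0,0,0,0,0,0],[0,0,0.002,0,0,0,0],[0,0,0.003,0,0,0,0],[0,0,0.004,0,0,0,0],[0,0,0.003,0,0,0,0],[0,0,0,0,0,0,0]]]' 30
python3 - <<'E'
from h import *
s=monitor.get_state();print(s["eef_pos"],s["force"],s["moment"],s["width"])
im,P,s=cam("wrist","w17.png")
im,P,s=cam("scene","s17.png"); a=im[120:230,190:320]; cv2.imwrite("pics/s17c.png",cv2.resize(a,None,fx=5,fy=5,interpolation=cv2.INTER_CUBIC))
E
```

```text
t: 18.92
eef_pos: [0.5453, -0.136, 0.2179]
ee_rot: [-3.142, 0.001, -3.116]
force: [6.4, -2.1, -4.2]
width: 0.0287
[ 0.54532363 -0.13601571  0.21786222] [ 6.36702267 -2.1384906  -4.19980645] [-0.54948225 -1.62650476 -0.01812799] 0.028726002272452016
```

View pics/s17c.png

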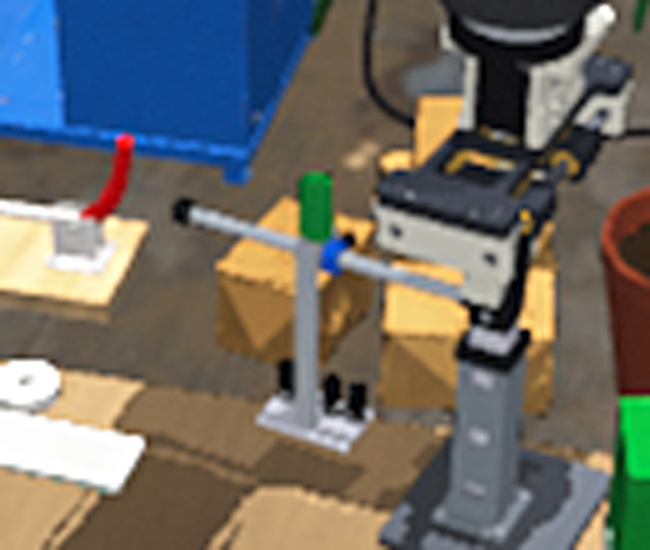

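The mast has left its lock (the inner tube shows above the black cap) and carries the carrier with it. Continue past the first stop.

```bash
python3 -m jog '[[[0,0,0.004,0,0,0,0],[0,0,0.008,0,0,0,0],[0,0,0.01,0,0,0,0],[0,0,0.01,0,0,0,0],[0,0,0.01,0,0,0,0],[0,0,0.01,0,0,0,0],[0,0,0.01,0,0,0,0],[0,0,0.007,0,0,0,0],[0,0,0.004,0,0,0,0],[0,0,0.002,0,0,0,0],[0,0,0,0,0,0,0]]]' 30
python3 - <<'E'
from h import *
s=monitor.get_state();print(s["eef_pos"],s["force"],s["moment"],s["width"])
E
```

```text
t: 20.4
eef_pos: [0.5453, -0.136, 0.2926]
ee_rot: [3.142, 0.0, -3.116]
force: [5.7, -2.8, -4.9]
width: 0.0287
[ 0.545295   -0.13601744  0.29259446] [ 5.66900953 -2.80833707 -4.91412144] [-0.64697059 -1.90574536  0.02541667] 0.028713033023091843
```

```bash
python3 -m jog '[[[0,0,0.0015,0,0,0,0],[0,0,0.001,0,0,0,0],[0,0,0,0,0,0,0]]]' 30; python3 -m jog '[[[0,0,0.001,0,0,0,0],[0,0,0,0,0,0,0]]]' 30; python3 -m jog '[[[0,0,0.0007,0,0,0,0],[0,0,0,0,0,0,0]]]' 30
python3 - <<'E'
from h import *
s=monitor.get_state();print(s["eef_pos"],s["force"],s["moment"],s["width"])
im,P,s=cam("wrist","w18.png")
im,P,s=cam("scene","s18.png"); a=im[100:230,190:320]; cv2.imwrite("pics/s18c.png",cv2.resize(a,None,fx=5,fy=4.6,interpolation=cv2.INTER_CUBIC))
E
```

```text
t: 20.78
eef_pos: [0.5453, -0.136, 0.2948]
ee_rot: [3.141, 0.0, -3.116]
force: [6.1, -3.1, -5.4]
width: 0.0282
t: 21.02
eef_pos: [0.5453, -0.136, 0.2958]
ee_rot: [3.141, 0.0, -3.116]
force: [7.0, -2.5, -6.5]
width: 0.0287
t: 21.28
eef_pos: [0.5453, -0.136, 0.2962]
ee_rot: [3.141, -0.0, -3.116]
force: [8.4, -3.1, -8.6]
width: 0.0287
[ 0.54529751 -0.13598615  0.29616984] [ 8.3736873  -3.0791053  -8.61175433] [-1.00723769e+00 -2.40327796e+00  1.23139491e-04] 0.028718045236288563
```

View pics/s18c.png

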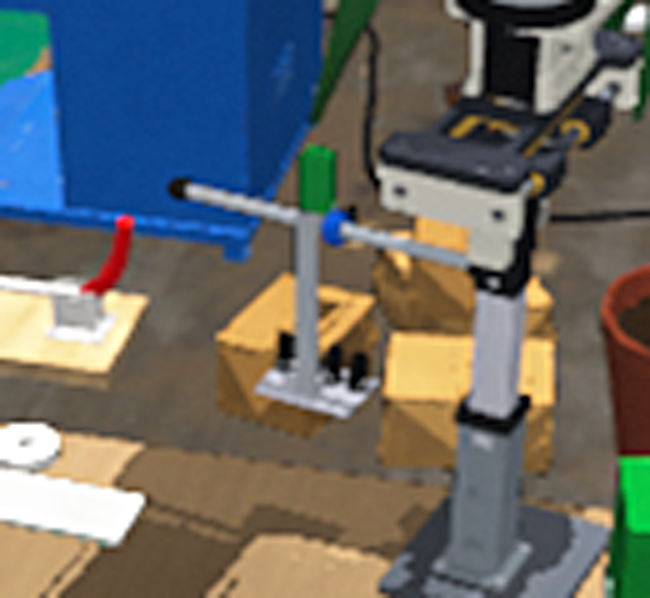

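View pics/w18.png

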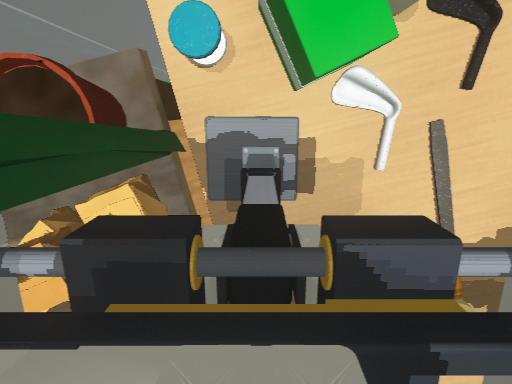

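The downward force rose from 5 to 8.6 N at a TCP rise of 90.1 mm, so it has reached the end stop. I'll check the rail's height and the carrier with two cameras, and that things hold at rest.

```bash
python3 -m jog '[[[0,0,0,0,0,0,0],[0,0,0,0,0,0,0],[0,0,0,0,0,0,0],[0,0,0,0,0,0,0]]]' 30
python3 - <<'E'
from h import *
sc,Ps,_=cam("scene","s19.png");tp,Pt,s=cam("top","t19.png")
print(s["eef_pos"],s["force"],s["width"],s["qd"].round(3))
B=((100,120,60),(125,255,255)); G=((45,120,40),(80,255,255))
bs=mask(sc,*B,(240,130,275,165));bt=mask(tp,*B,(215,140,270,200));print(bs,bt)
gs=mask(sc,*G,(240,120,265,150));gt=mask(tp,*G,(215,140,275,200));print(gs,gt)
if bs and bt: print("collar",tri([(Ps,bs[0][0]),(Pt,bt[0][0])]))
if gs and gt: print("grip",tri([(Ps,gs[0][0]),(Pt,gt[0][0])]))
a=tp[140:260,150:350]; cv2.imwrite("pics/t19c.png",cv2.resize(a,None,fx=4,fy=4,interpolation=cv2.INTER_CUBIC))
E
```

```text
t: 21.88
eef_pos: [0.5453, -0.136, 0.2962]
ee_rot: [3.141, -0.0, -3.116]
force: [6.8, -3.4, -8.8]
width: 0.0287
[ 0.54529256 -0.13599016  0.29615276] [ 6.99896713 -3.08903386 -7.87353281] 0.028779733873661645 [ 0.001 -0.001  0.    -0.     0.     0.001]
[(array([243.6, 135.3]), [240, 130, 11, 14, 103]), (array([256.2, 148.5]), [254, 145, 6, 8, 31]), (array([240.3, 148.2]), [240, 147, 2, 4, 6])] [(array([242.3, 157.7]), [241, 155, 3, 6, 13])]
[(array([253. , 138.6]), [250, 132, 7, 15, 96]), (array([253.6, 122. ]), [253, 120, 3, 6, 9])] [(array([236. , 151.3]), [235, 151, 3, 2, 3])]
collar (array([ 0.51531288, -0.01239472,  0.31274687]), [array([ 4.2, -0.7]), array([-6.7,  4.3])])
grip (array([ 0.55324349, -0.00954539,  0.27922756]), [array([ 0.2, -0. ]), array([-0.3,  0.2])])
```

View pics/t19c.png

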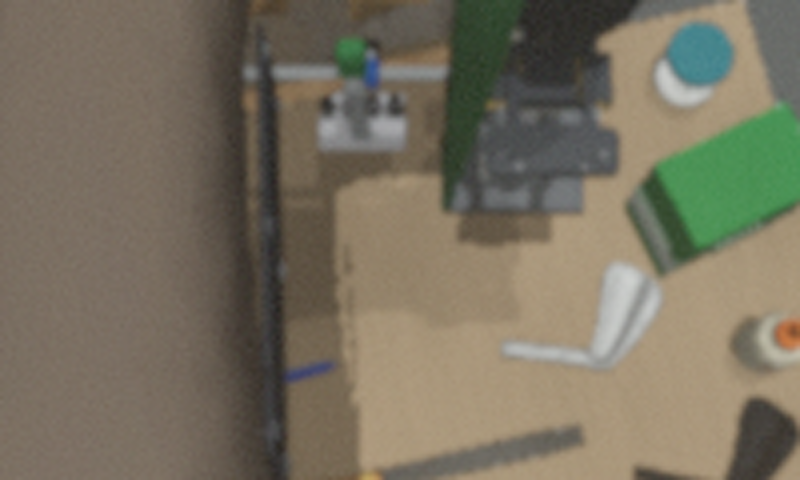

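The first "collar" blob in the scene was the blue cabinet behind. The second, at (256,148), is the collar, so I'll recompute with it and with the grip at crop (351,55).

```bash
python3 - <<'E'
from h import *
Ps=P_of(grab_frame("scene"))[0];Pt=P_of(grab_frame("top"))[0]
print("collar",tri([(Ps,(256.2,148.5)),(Pt,(242.3,157.7))]))
print("grip",tri([(Ps,(253,138.6)),(Pt,(150+351.5/4-.5,140+55.5/4-.5))]))
s=monitor.get_state();print(s["t"],s["force"],s["width"])
E
```

```text
collar (array([ 0.54329495, -0.02576477,  0.2552446 ]), [array([ 0.2, -0. ]), array([-0.3,  0.2])])
grip (array([ 0.54606892, -0.01350739,  0.2841266 ]), [array([ 0.2, -0. ]), array([-0.4,  0.2])])
22.075 [ 8.23313966 -3.57127943 -8.95487007] 0.028426983729228097
```

The collar rose 89.6 mm, and the grip sits 12.3 mm outside the collar's centre (5 + 7 mm means in contact). All is at rest, so I'll hand in.

```bash
python3 - <<'E'
from station import job_done, monitor
print(job_done()); s=monitor.get_state(); print(s["t"],s["eef_pos"],s["force"],s["width"])
E
```

```text
the job is handed in; nothing more can be done
None
the job is handed in; nothing more can be done
```

The mast is up at its second stop with the carrier hanging against the collar. The gripper is still holding the handle with the button squeezed in. I handed the job in at about 22 s; the system gives no verdict.

**What I did:**
- I hooked the carrier over the rail about 59 mm outside the collar. The force reading confirmed it was bearing on the rail.
- I slid it in until it touched the collar with about 2 N (the collar moves at about 12 N), then let go and backed off.
- I squeezed the handle and button with 30 N and pulled the mast up until it met the end stop.

**Last checks:**
- **Height:** the gripper rose 90 mm and the cameras put the collar's rise at 89.6 mm. The downward force went from 5 N to about 9 N at the top, which is the end stop.
- **Button:** the grip width is 28.5–28.8 mm, which is fully squeezed in.
- **Carrier:** it looks upright in the last pictures. Its grip is 12.3 mm outside the collar's centre, which is what touching the collar should give.
- **Other things:** the arm never came near the tin, glue, pins or club heads. I did not measure their positions again at the end.

**Disagreements:**
- My first collar fix at full height was wrong because the mask picked up the blue cabinet behind. I redid it with the right blob.
- The first, rougher camera readings of the carrier's grip were 3–4 mm off the close-up one, so I used the close-up.
- A side force of 6–8 N on the handle stayed throughout. It moved nothing and is far below the limits.
- A plant leaf overlapped the arm's path in the pictures, but no contact showed in the joint torques.

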